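Lay out the stripped hydraulic parts on their shadow pads

ROBOT

A 6-joint arm with a two-finger parallel gripper is mounted at the origin on the work surface. World frame = base frame: x ahead of the robot, y to its left, z up, the work surface at z = 0. Lengths are in m, angles in rad, forces in N, time in s.
With the tool pointing down it reaches from about 0.25 to 0.775 m from the base axis. Payload 4 kg.
Tool frame: the origin (TCP) lies at the very end of the fingers, on their centre line; the grasp point (between the pads) lies 19 mm behind it; z points along the fingers, y is the direction in which the jaws open and shut (so a half turn about z gives the same grasp; the last joint's range is limited). The gripper opens to 94 mm and grips with 3 to 60 N. Pads are 16 mm wide; open, the fingers measure 119 mm over their backs; the gripper's body (75 mm by 177 mm) begins 78 mm behind the grasp point.
Start: joints at [1.174, 0.087, 1.371, -0, 1.684, -0.103], TCP at [0.159, 0.526, 0.171] pointing down, gripper open.
Joint ranges: [-3.1, 3.1], [-0.76, 2.03], [0.27, 2.55], [-1.08, 4.22], [0.17, 2.65], [-2.57, 2.57]. Speed limits (rad/s): [2.79, 2.79, 3.14, 3.14, 3.14, 3.14].

INTERFACE

Orientations are given as [roll, pitch, yaw] about the fixed x, y, z axes, in that order (R = Rz(yaw) Ry(pitch) Rx(roll)).
In Python, from bench import robot, snapshot, calibration gives the robot as it stands. The module is installed in compiled form; this text tells all that it offers.
- The arm moves only by the tool servo_tool, never from a script. Its argument "series" is text: rows parted by semicolons, each of 5 numbers parted by spaces: the closure, from -1 (fully open) to 1 (shut), then the shift along the tool's x, y, z in cm, then the turn about the tool's z in rad. A call has 1 to 20 rows; each row is the pose to reach, as a shift and turn from the pose commanded when the call began, along the tool's axes at that moment; what a row does not reach only later rows make up. A row lasts 1/12 s, in which the tool goes at most 41.7 mm and 7.16 degrees, less where a joint would pass 70% of its speed; a pose out of reach is approached as far as the arm can. A call with a gripper value outside its range is refused whole. The fingers move at their own pace and stop on an object; the grip force is fixed at half the most. Time passes only in rows, so rows that repeat a pose let the fingers close. It gives the time, the measured TCP pose, the force and the opening at its end, in the units of the state.
- robot.get_obs(): the state, without advancing time (a new reading comes with each control period).
- snapshot(name): name is "side" or "top" or "wrist"; returns (picture, depth): 480x640x3 uint8, red, green, blue; 480x640 float32, m along the optical axis (not along the pixel's ray), 0 where there is no reading.
- calibration(name): a dict with "fx", "fy", "cx", "cy" (pixels), "k1" (the pictures are not rectified: a ray, as slopes to the right and down, at radius r is drawn at 1 + k1 r^2 times it, then the intrinsics apply), "rvec" (rotation vector, rad) and "tvec" (3), from world to camera coordinates, as OpenCV has them; the wrist camera has in their place "tool_from_camera" (4x4, takes a point from camera to tool coordinates, whose origin is the TCP and whose axes are the flange's). Camera axes: x right, y down, z forward; pixel columns grow to the right and rows downward; lengths in m; the calibration is good to about 2 mm. A picture is of the moment at which its call begins: read the wrist's pose just before it. calibration takes no time and is no camera call.
- robot.close_job(): hands the job in, once; it reports no verdict.
The state is a dict: "time": time; "joint_positions": joint angles; "qvel": joint speeds; "joint_torque": joint torques, N m; "tool_pos": TCP position; "ee_rot": TCP orientation; "wrist_force": force on the tool from outside, world axes, zero at the start; "wrist_torque": the same for the moment, N m; "width": finger opening in m.
Only numpy, scipy, OpenCV 4.12 (cv2) and the standard library are available. Lean on these libraries where they do the work, as an engineer would, in place of code of your own. Each camera call takes 0.05 s, during which the arm holds its last target. There are 200 camera calls.

TASK

Lay the four loose hydraulic parts out for inspection: set each one down on the rubber pad whose white silhouette has its shape and size, flat and centred, with the block and the in-line valve lined up lengthwise with their silhouettes (either way round). Set the parts down rather than dropping them, and leave the oil can and the screwdriver where they are.

Things in the scene. Friction and masses are not known exactly. Their poses are not given: they have to be found in the camera images.
- block: Aluminium manifold block, a box 80 (x) by 50 (y) by 40 (z) mm with dark port holes, about 0.43 kg, lying on the bench (z = 0). Origin: centre of its underside; x along its length, z up.
- valve: Steel in-line valve: a square body 40 (x) by 36 (y) by 36 (z) mm with a round threaded nipple of 24 mm diameter and 30 mm length on each x end, 100 mm long in all, about 0.45 kg, resting on its body. Origin: centre of the underside of the body; x along its length, z up.
- nut_large: Large steel hexagon nut lying flat, 55 mm across flats, 30 mm high, about 0.38 kg. Origin: centre of its underside; z up. One pair of flats faces +x and -x, the others are turned by 60 and 120 degrees.
- nut_small: Small steel hexagon nut lying flat, 36 mm across flats, 24 mm high, about 0.12 kg. Origin: centre of its underside; z up. One pair of flats faces +x and -x, the others are turned by 60 and 120 degrees.
- pad_block: Black rubber pad fixed to the bench, 4 mm thick, 108 (x) by 78 (y) mm, top 4 mm above the origin, with a white silhouette of the block, a plain rectangle 86 (x) by 56 (y) mm. Origin: centre of the underside, straight below the silhouette's centre; z up. The block's x belongs along this x, either way round.
- pad_valve: Black rubber pad fixed to the bench, 4 mm thick, 120 (x) by 64 (y) mm, top 4 mm above the origin, with a white silhouette of the in-line valve, a 46 (x) by 42 (y) mm rectangle crossed by a bar 106 (x) by 30 (y) mm. Origin: centre of the underside, straight below the silhouette's centre; z up. The valve's x belongs along this x, either way round.
- pad_nut_large: Black rubber pad fixed to the bench, 4 mm thick, 84 by 84 mm, top 4 mm above the origin, with a white silhouette of the large nut, a hexagon 61 mm across flats. Origin: centre of the underside, straight below the silhouette's centre; z up. The nut may lie at any yaw.
- pad_nut_small: Black rubber pad fixed to the bench, 4 mm thick, 84 by 84 mm, top 4 mm above the origin, with a white silhouette of the small nut, a hexagon 42 mm across flats. Origin: centre of the underside, straight below the silhouette's centre; z up. The nut may lie at any yaw.
- oil_can: Blue and red can, 60 mm diameter, 140 mm high, standing loose to the robot's right: leave alone. Origin: centre of its underside.
- screwdriver: Screwdriver with a red handle lying loose across the far side of the work, roughly along world y, about 200 mm long and 26 mm high: leave alone. Origin: at bench height midway along it, where the handle meets the shaft; x along it, towards the tip.

How it is judged:
At the end, for the whole second after the job is handed in: Each of the four parts lies flat (within 0.12 rad) and at rest on the pad with its own silhouette, its origin within 12 mm of the pad's centre sideways and less than 10 mm above the pad's origin; the block and the valve are within 0.26 rad of their silhouette's direction, either way round (horizontal distance between block and pad_block below 0.012 m and z of block in the frame of pad_block below 0.01 m and angle between each of block, valve, nut_large, nut_small's own z axis and vertical below 0.12 rad and linear speed of each of block, valve, nut_large, nut_small below 0.02 m/s and angle between the x axis of block and the x axis of pad_block, either way round below 0.26 rad and horizontal distance between valve and pad_valve below 0.012 m and z of valve in the frame of pad_valve below 0.01 m and angle between the x axis of valve and the x axis of pad_valve, either way round below 0.26 rad and horizontal distance between nut_large and pad_nut_large below 0.012 m and z of nut_large in the frame of pad_nut_large below 0.01 m and horizontal distance between nut_small and pad_nut_small below 0.012 m and z of nut_small in the frame of pad_nut_small below 0.01 m); the robot touches nothing.
It fails at once if a part is dropped or thrown: it moves faster than 0.6 m/s, as after a fall of some 2 cm, with no finger touching it ((linear speed of block above 0.6 m/s and contact force between the fingers and block below 0.05 N) or (linear speed of valve above 0.6 m/s and contact force between the fingers and valve below 0.05 N) or (linear speed of nut_large above 0.6 m/s and contact force between the fingers and nut_large below 0.05 N) or (linear speed of nut_small above 0.6 m/s and contact force between the fingers and nut_small below 0.05 N)).
It fails at once if the oil_can is knocked away (more than 40 mm) (distance of oil_can from where it was at the start of the episode above 0.04 m).
It fails at once if the screwdriver is knocked away (more than 40 mm) (distance of screwdriver from where it was at the start of the episode above 0.04 m).
It also fails if it takes over 99 s, if anything falls off the work surface, if the arm or the gripper's body presses on something with over 40 N, if the wrist force passes 120 N, or if a joint passes its speed limit or range.

## Working session

There is one attempt and no reset: what is moved stays moved. The work goes in short steps, Python scripts to look and compute and a tool call to move; the robot and the scene stay as the last step left them, time stands still between calls to the robot, and variables do not carry over. Pictures are saved under pics/ and viewed, about 12 in all and at most 16, crops included, and the job is handed in when it is done.

Besides the shell and the picture viewer there is one more tool, called after "Call:" by a JSON object that holds its "fn" and its "kwargs", one argument or row to a line. servo_tool: Moves the arm, as the interface text tells. Its arguments: {"type":"object","properties":{"series":{"type":"string"}},"required":["series"]}

```bash
mkdir -p pics; cat > h.py <<'E'
import numpy as np, cv2
from bench import robot, snapshot, calibration
from scipy.spatial.transform import Rotation as R
def cam(name, obs=None):
    c=calibration(name)
    if 'rvec' in c:
        Rw=cv2.Rodrigues(np.array(c['rvec'],float))[0]; t=np.array(c['tvec'],float).ravel()
        return c,Rw.T,-Rw.T@t
    o=obs; T=np.array(c['tool_from_camera']); Rt=R.from_euler('xyz',o['ee_rot']).as_matrix()
    return c,Rt@T[:3,:3],Rt@T[:3,3]+np.array(o['tool_pos'])
def rays(c,uv):
    d=(np.atleast_2d(uv).astype(float)-[c['cx'],c['cy']])/[c['fx'],c['fy']]; s=d.copy()
    for _ in range(20): s=d/(1+c['k1']*(s**2).sum(1,keepdims=True))
    return np.c_[s,np.ones(len(s))]
def onplane(C,uv,z):
    c,Rc,p=C; d=rays(c,uv)@Rc.T
    return p+d*((z-p[2])/d[:,2])[:,None]
def save(n,img): cv2.imwrite('pics/'+n+'.png',img[:,:,::-1])
E
python3 - <<'E'
from h import *
o=robot.get_obs(); print({k:np.round(v,3) for k,v in o.items()})
for n in ['top','side','wrist']:
    p,d=snapshot(n); save(n+'0',p); np.savez(n+'0.npz',p=p,d=d)
    C=cam(n,o); print(n,C[0],C[2].round(3),C[1].round(3).tolist())
E
```

```text
{'time': np.float64(0.0), 'joint_positions': array([ 1.174,  0.088,  1.372, -0.   ,  1.684, -0.103]), 'qvel': array([-0.001, -0.001, -0.001, -0.   ,  0.   , -0.001]), 'joint_torque': array([-2.0000e-03, -3.4019e+01, -3.0242e+01,  7.1000e-02,  3.3000e-02,
       -0.0000e+00]), 'tool_pos': array([0.159, 0.526, 0.169]), 'ee_rot': array([-3.139, -0.   ,  2.848]), 'wrist_force': array([-0.309,  0.516, -0.502]), 'wrist_torque': array([-0.009, -0.035, -0.035]), 'width': np.float64(0.094)}
top {'fx': 475.30553314955563, 'fy': 475.30553314955563, 'cx': 320.9959876203726, 'cy': 247.05960722826615, 'k1': -0.12520936032328844, 'rvec': array([ 2.16080475, -2.20900652,  0.1147805 ]), 'tvec': array([-0.01899126,  0.52139567,  1.30205002])} [ 0.405 -0.006  1.343] [[-0.023, -0.996, 0.087], [-1.0, 0.021, -0.019], [0.017, -0.087, -0.996]]
side {'fx': 581.7105014475734, 'fy': 581.7105014475734, 'cx': 317.5061615029405, 'cy': 237.88664514380176, 'k1': -0.08481840207971243, 'rvec': array([ 2.09119149, -0.74827525,  0.38734593]), 'tvec': array([-0.4304846 ,  0.2166416 ,  1.01684816])} [-0.114 -0.812  0.77 ] [[0.772, -0.369, 0.517], [-0.635, -0.452, 0.626], [0.003, -0.812, -0.584]]
wrist {'fx': 347.09266351174324, 'fy': 347.09266351174324, 'cx': 316.3947610596792, 'cy': 241.44910408548841, 'k1': -0.06651029443421644, 'tool_from_camera': array([[-2.47190868e-04, -9.66636803e-01, -2.56150796e-01,
         7.42560026e-02],
       [ 9.99999529e-01, -4.79241631e-04,  8.43494731e-04,
         6.40536659e-04],
       [-9.38111175e-04, -2.56150467e-01,  9.66636466e-01,
        -2.14249109e-01],
       [ 0.00000000e+00,  0.00000000e+00,  0.00000000e+00,
         1.00000000e+00]])} [0.088 0.548 0.384] [[0.29, 0.925, 0.245], [0.957, -0.28, -0.075], [-0.001, 0.256, -0.967]]
```

View pics/top0.png

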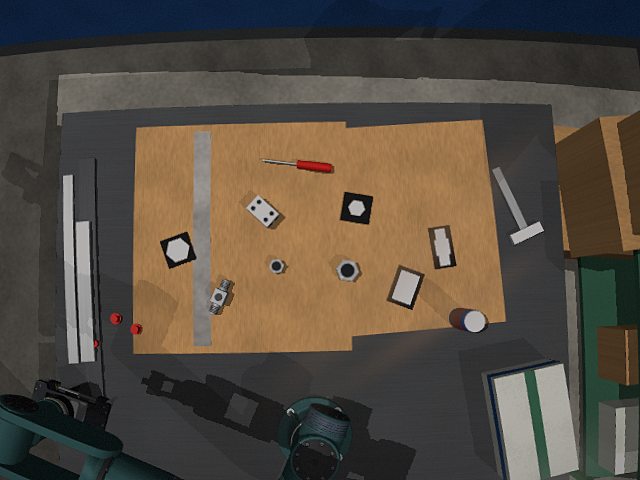

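View pics/side0.png

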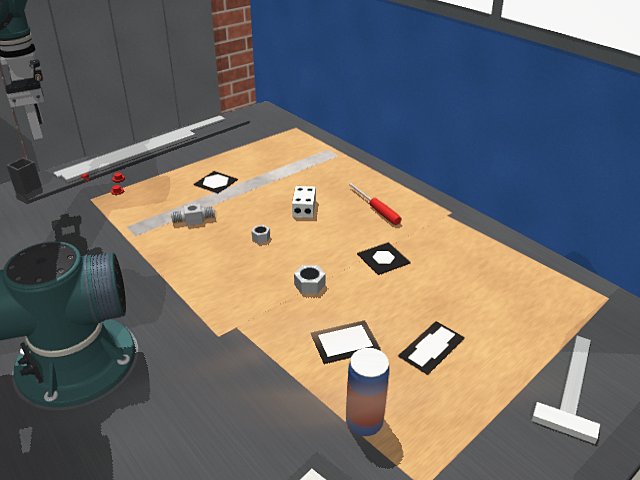

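The top view shows parts at block (263,210), valve (220,296), small nut (277,267) and large nut (347,270). The pads are large nut (178,250), small nut (356,208), valve (442,247) and block (406,287). The can is at (468,320) and the screwdriver at (300,164). The side view agrees.

```bash
cat > meas.py <<'E'
from h import *
f=np.load('top0.npz'); p,d=f['p'],f['d']; C=cam('top')
v,u=np.mgrid[:480,:640]; uv=np.c_[u.ravel(),v.ravel()]
W=((rays(C[0],uv)*d.reshape(-1,1))@C[1].T+C[2]).reshape(480,640,3)
hsv=cv2.cvtColor(p,cv2.COLOR_RGB2HSV)
print('bench z', np.median(W[190:240,290:330,2]), W[190:240,290:330,2].std())
def rect(m):
    r=cv2.minAreaRect(m[:,:2].astype(np.float32)*1000)
    b=cv2.boxPoints(r); e=[b[1]-b[0],b[2]-b[1]]; l=max(e,key=np.linalg.norm)
    return np.round(r[0],1),np.round(r[1],1),round(float(np.arctan2(l[1],l[0])%np.pi),3)
for n,(x,y),h in [('block',(263,210),.04),('valve',(220,296),.036),('nl',(347,270),.03),('ns',(277,267),.024)]:
    k=np.zeros((480,640),bool); k[y-32:y+32,x-32:x+32]=1
    a=k&(W[:,:,2]>.008)&(d>0); m=W[a]
    t=m[abs(m[:,2]-h)<.006]
    print(n,'all',a.sum(),rect(m),'top z',np.percentile(m[:,2],[50,90,99]).round(4),'top',len(t),rect(t))
for n,(x,y) in [('p_nl',(178,250)),('p_ns',(356,208)),('p_valve',(442,247)),('p_block',(406,287))]:
    for nm,mask in [('white',(hsv[:,:,2]>150)&(hsv[:,:,1]<60)),('pad',~((hsv[:,:,1]>60)&(hsv[:,:,2]>70))&((hsv[:,:,2]<50)|(hsv[:,:,2]>150)))]:
        k=np.zeros((480,640),np.uint8); k[y-30:y+30,x-28:x+28]=1; k=(mask&(k>0)).astype(np.uint8)
        cs=cv2.findContours(k,cv2.RETR_EXTERNAL,cv2.CHAIN_APPROX_NONE)[0]; c=max(cs,key=cv2.contourArea)
        fill=cv2.drawContours(k*0,[c],-1,1,-1); q=np.argwhere(fill)[:,::-1]
        P=onplane(C,q,.004); print(n,nm,len(q),'cen',P[:,:2].mean(0).round(4)*1000,rect(P))
for n,(x,y) in [('can',(468,320)),('sd',(300,164))]:
    k=np.zeros((480,640),bool); k[y-30:y+30,x-45:x+40]=1; m=W[k&(W[:,:,2]>.01)&(d>0)]; print(n,rect(m),m[:,2].max())
im=np.hstack([cv2.resize(p[y-32:y+32,x-32:x+32],(266,266),interpolation=2) for x,y in [(263,210),(220,296),(347,270)]])
im2=np.hstack([cv2.resize(p[y-32:y+32,x-32:x+32],(266,266),interpolation=2) for x,y in [(277,267),(178,250),(442,247)]])
save('crops0',np.vstack([im,im2]))
E
python3 meas.py
```

```text
bench z 0.0005686397885442673 0.10789963537359346
block all 572 (array([634.5, 138.4]), array([156.9, 177.8]), 3.054) top z [0.0397 0.0431 0.0453] top 512 (array([623.7, 130.4]), array([81., 50.]), 0.821)
valve all 426 (array([390. , 257.3]), array([178.1, 157.8]), 1.383) top z [0.0312 0.0383 0.0411] top 240 (array([389.6, 255.6]), array([37.3, 96.6]), 2.638)
nl all 355 (array([ 464. , -100.1]), array([137.3, 152.7]), 1.768) top z [0.0295 0.0331 0.0352] top 334 (array([453.8, -99.4]), array([54.7, 59.1]), 2.386)
ns all 159 (array([463.2,  96.6]), array([173.4, 156.5]), 1.486) top z [0.0239 0.0275 0.03  ] top 145 (array([469.3,  94.2]), array([36.5, 36.3]), 1.548)
p_nl white 366 cen [523.6 378. ] (array([523.5, 377.9]), array([58.9, 64.5]), 1.896)
p_nl pad 821 cen [523.3 377.1] (array([523.5, 377.1]), array([82.8, 82.9]), 1.897)
p_ns white 171 cen [ 633.2 -133.7] (array([ 632.6, -133.9]), array([43.8, 39.6]), 0.347)
p_ns pad 804 cen [ 633.2 -134.1] (array([ 633.1, -134.3]), array([82. , 81.5]), 1.387)
p_valve white 401 cen [ 515.8 -377.3] (array([ 516. , -377.3]), array([103.5,  38.6]), 0.122)
p_valve pad 545 cen [ 505.9 -380.8] (array([ 512.5, -377.6]), array([110.5,  61.1]), 0.124)
p_block white 587 cen [ 404.4 -267.2] (array([ 404.5, -267.2]), array([55.5, 85.1]), 2.766)
p_block pad 765 cen [ 398.4 -270.7] (array([ 401.5, -270.8]), array([ 64.9, 105.2]), 2.779)
can (array([ 313.5, -414.8]), array([55.2, 59.5]), 2.237) 0.14836253751919903
sd (array([747.5,  55.6]), array([117.1, 224.2]), 2.008) 0.03261681389374349
```

View pics/crops0.png

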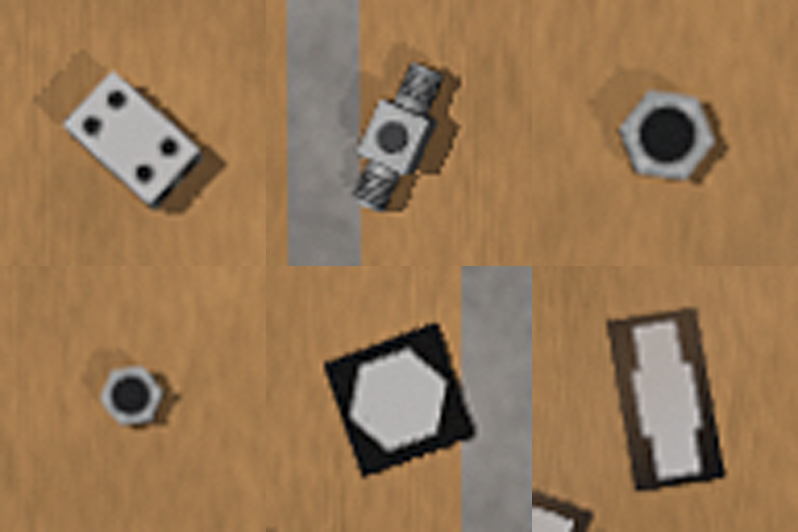

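Sizes and heights match (block 81×50, nuts 36/55, silhouettes 86×56 and 103×39), so positions are good. I'll go over the valve and refine its yaw with the wrist camera.

```bash
cat > go.py <<'E'
import sys; from h import *
# go.py x y z(mm) yaw : shift in tool axes (cm) and turn about tool z
def go(x,y,z,yaw,show=1):
    o=robot.get_obs(); Rt=R.from_euler('xyz',o['ee_rot']).as_matrix(); p=np.array(o['tool_pos'])
    s=Rt.T@(np.array([x,y,z])/1000-p)*100
    t=-((yaw-o['ee_rot'][2]+np.pi)%(2*np.pi)-np.pi)
    q=np.arctan2(y,x)+np.pi/2-yaw; q=(q+np.pi)%(2*np.pi)-np.pi
    print('pose',(p*1000).round(1),np.round(o['ee_rot'],3),'F',np.round(o['wrist_force'],1),'t',round(float(o['time']),2),'w',round(float(o['width'])*1000,1))
    print('shift cm',s.round(2),'turn',round(t,3),'rows>=',int(np.ceil(max(np.linalg.norm(s)/4.17,abs(t)/.125))),'q6end',round(q,2))
if __name__=='__main__': go(*map(float,sys.argv[1:5]))
E
python3 go.py 390 256 120 2.70
```

```text
pose [159.1 526.  169.7] [-3.14  -0.     2.848] F [-0.   0.3  0. ] t 0.15 w 94.0
shift cm [-29.92 -19.15   5.  ] turn 0.148 rows>= 9 q6end -0.55
```

Call:
{"fn": "servo_tool", "kwargs": {
  "series": "-1 -29.9 -19.2 5 0.148;-1 -29.9 -19.2 5 0.148;-1 -29.9 -19.2 5 0.148;-1 -29.9 -19.2 5 0.148;-1 -29.9 -19.2 5 0.148;-1 -29.9 -19.2 5 0.148;-1 -29.9 -19.2 5 0.148;-1 -29.9 -19.2 5 0.148;-1 -29.9 -19.2 5 0.148;-1 -29.9 -19.2 5 0.148;-1 -29.9 -19.2 5 0.148;-1 -29.9 -19.2 5 0.148"
}}

```text
time: 1.15
tool_pos: [0.3894, 0.2566, 0.1205]
ee_rot: [3.141, -0.001, 2.7]
wrist_force: [0.1, 0.5, 0.2]
width: 0.0942
```

```bash
cat > look.py <<'E'
# look.py name x y top_mm : refine part near (x,y) with wrist camera
import sys; from h import *
def look(n,x,y,h):
    o=robot.get_obs(); p,d=snapshot('wrist'); C=cam('wrist',o); save('w_'+n,p)
    v,u=np.mgrid[:480,:640]; uv=np.c_[u.ravel(),v.ravel()]
    W=((rays(C[0],uv)*d.reshape(-1,1))@C[1].T+C[2]).reshape(480,640,3)
    k=(d>0)&(np.hypot(W[:,:,0]-x/1e3,W[:,:,1]-y/1e3)<.07)
    print('pose',np.round(o['tool_pos'],4),np.round(o['ee_rot'],3))
    for nm,lo,hi in [('all',.007,.06),('top',h/1e3-.005,h/1e3+.006)]:
        m=(k&(W[:,:,2]>lo)&(W[:,:,2]<hi)).astype(np.uint8)
        m=cv2.morphologyEx(m,cv2.MORPH_OPEN,np.ones((3,3)))
        c=max(cv2.findContours(m,cv2.RETR_EXTERNAL,cv2.CHAIN_APPROX_NONE)[0],key=cv2.contourArea)
        fill=cv2.drawContours(m*0,[c],-1,1,-1)
        q=np.argwhere(fill)[:,::-1]; P=onplane(C,q,h/1e3)[:,:2]*1000 if nm=='top' else W[fill>0][:,:2]*1000
        r=cv2.minAreaRect(P.astype(np.float32)); b=cv2.boxPoints(r); l=max([b[1]-b[0],b[2]-b[1]],key=np.linalg.norm)
        w,V=np.linalg.eigh(np.cov(P.T)); a=V[:,1]
        # hexagon phase: 6th harmonic of boundary
        B=onplane(C,c[:,0],h/1e3)[:,:2]*1000-P.mean(0); th=np.arctan2(B[:,1],B[:,0]); rr=np.hypot(*B.T)
        g=np.linspace(-np.pi,np.pi,360,endpoint=False); i=np.argsort(th); ri=np.interp(g,th[i],rr[i],period=2*np.pi)
        ph=np.angle((ri*np.exp(-6j*g)).sum())/-6
        print(n,nm,len(q),'z50',np.median(W[fill>0][:,2]).round(4),'mean',P.mean(0).round(1),'rect',np.round(r[0],1),np.round(r[1],1),'ang',round(float(np.arctan2(l[1],l[0])%np.pi),3),'pca',round(float(np.arctan2(a[1],a[0])%np.pi),3),'corner mod60',round(float(ph%(np.pi/3)),3))
if __name__=='__main__': look(sys.argv[1],*map(float,sys.argv[2:5]))
E
python3 look.py valve 390 256 36
```

```text
pose [0.3894 0.2566 0.1205] [ 3.141e+00 -1.000e-03  2.700e+00]
valve all 3472 z50 0.0335 mean [384.6 258.2] rect [377.5 261.4] [ 35.4 122.6] ang 2.694 pca 2.711 corner mod60 0.62
valve top 1750 z50 0.0362 mean [386.8 257. ] rect [387.1 256.9] [35.  39.2] ang 2.699 pca 2.715 corner mod60 0.102
```

```bash
python3 go.py 387.1 256.9 8 2.70
```

```text
pose [389.3 257.  120.7] [ 3.141e+00 -1.000e-03  2.701e+00] F [-0.6  0.8 -0.4] t 1.2 w 94.2
shift cm [ 0.19 -0.1  11.27] turn 0.001 rows>= 3 q6end -0.54
```

View pics/w_valve.png

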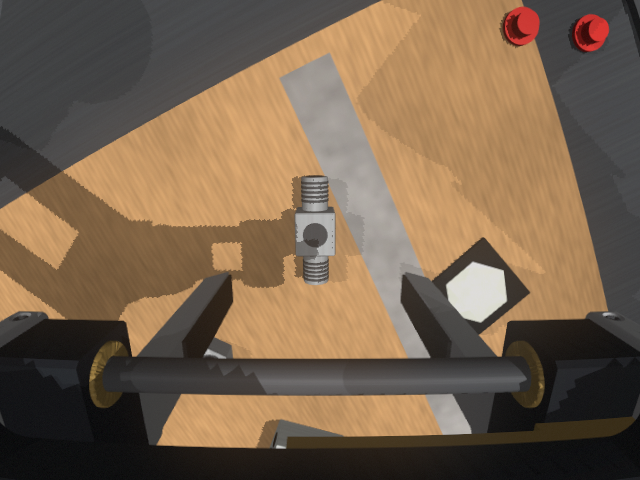

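The wrist view shows the valve at (315,232), upright in the image and centred between the finger tips at columns 225 and 410. Going down to grip it.

Call:
{"fn": "servo_tool", "kwargs": {
  "series": "-1 0.2 -0.1 4 0;-1 0.2 -0.1 8 0;-1 0.2 -0.1 10 0;-1 0.2 -0.1 11 0;-1 0.2 -0.1 11.3 0;-1 0.2 -0.1 11.3 0;1 0.2 -0.1 11.3 0;1 0.2 -0.1 11.3 0;1 0.2 -0.1 11.3 0;1 0.2 -0.1 11.3 0;1 0.2 -0.1 11.3 0;1 0.2 -0.1 11.3 0;1 0.2 -0.1 11.3 0;1 0.2 -0.1 11.3 0"
}}

```text
time: 2.37
tool_pos: [0.3876, 0.256, 0.0076]
ee_rot: [3.142, -0.0, 2.7]
wrist_force: [0.6, -0.4, -0.0]
width: 0.0441
```

```bash
python3 go.py 515.8 -377.3 120 3.265
```

```text
pose [387.6 256.    7.6] [ 3.142 -0.     2.7  ] F [ 0.6 -0.4 -0. ] t 2.37 w 44.1
shift cm [-38.67 -51.76 -11.25] turn -0.565 rows>= 16 q6end -2.33
```

Fingers are still closing (44 mm), so I'll wait and then lift.

Call:
{"fn": "servo_tool", "kwargs": {
  "series": "1 0 0 0 0;1 0 0 0 0;1 0 0 0 0;1 0 0 0 0;1 0 0 0 0;1 0 0 0 0;1 0 0 -1 0;1 0 0 -3 0;1 0 0 -6 0;1 0 0 -9 0;1 0 0 -11 0;1 0 0 -11 0"
}}

```text
time: 3.37
tool_pos: [0.3909, 0.2577, 0.124]
ee_rot: [3.133, 0.007, 2.7]
wrist_force: [0.8, 0.1, 0.7]
width: 0.0005
```

```bash
python3 go.py 515.8 -377.3 60 3.265
```

```text
pose [390.9 257.7 124. ] [3.133 0.007 2.7  ] F [0.8 0.1 0.7] t 3.37 w 0.5
shift cm [-38.4  -52.13   6.2 ] turn -0.565 rows>= 16 q6end -2.33
```

The grip missed: the width is 0.5 mm. I'll look before doing anything else.

```bash
python3 look.py valve2 390 256 36; python3 - <<'E'
from h import *
p,d=snapshot('top'); save('t1',cv2.resize(p[190:350,120:320],(800,640))[:600])
E
```

```text
pose [0.3909 0.2577 0.124 ] [3.133 0.007 2.7  ]
valve2 all 3255 z50 0.0349 mean [382.2 259.4] rect [374.6 262.8] [ 36.1 117.8] ang 2.712 pca 2.714 corner mod60 0.616
valve2 top 1748 z50 0.0362 mean [387.2 257. ] rect [387.5 256.9] [35.8 39.8] ang 2.711 pca 2.761 corner mod60 0.116
```

View pics/w_valve2.png

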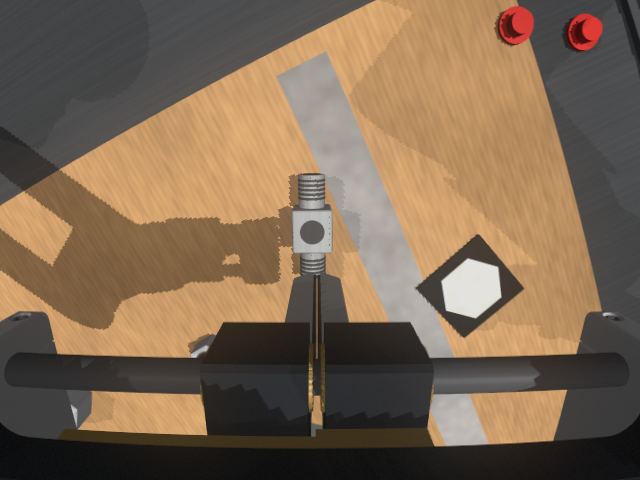

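The valve at (313,230) has not moved and the closed finger tips are at (318,277). I'll use depth to find where the tips really are in the tool frame.

```bash
python3 - <<'E'
from h import *
o=robot.get_obs(); print(np.round(o['tool_pos'],4),np.round(o['ee_rot'],4),np.round(o['joint_positions'],4),np.round(o['qvel'],3),o['width'],np.round(o['wrist_force'],1))
p,d=snapshot('wrist'); c=calibration('wrist'); T=np.array(c['tool_from_camera'])
for u,v in [(300,280),(305,285),(310,300),(330,285),(340,300),(300,310),(260,360),(313,230)]:
    P=T[:3,:3]@(rays(c,[[u,v]])[0]*d[v,u])+T[:3,3]; print(u,v,d[v,u].round(4),(P*1000).round(1))
for n in ['side','top']:
    C=cam(n); uv=(C[1].T@(np.array(o['tool_pos'])-C[2])); print(n,'tcp px',uv[:2]/uv[2]*C[0]['fx']+[C[0]['cx'],C[0]['cy']])
p,d=snapshot('side'); save('s1',cv2.resize(p[60:260,60:300],(720,600)))
E
```

```text
[0.3882 0.2563 0.1187] [3.1396e+00 1.5000e-03 2.6998e+00] [ 4.6160e-01 -8.9300e-02  1.6499e+00  1.0000e-04  1.5785e+00 -6.6740e-01] [ 0.     0.024  0.055 -0.    -0.001 -0.002] 0.00033136555003437105 [ 0.1 -0.1 -0.4]
300 280 0.1778 [  9.7  -7.6 -47.4]
305 285 0.1709 [  9.8  -4.9 -54.5]
310 300 0.154 [  9.8  -2.1 -72.1]
330 285 0.1724 [  9.3   7.5 -53.1]
340 300 0.1545 [  9.5  11.3 -71.6]
300 310 0.1449 [  9.5  -6.1 -81.5]
260 360 0.0687 [  33.9  -10.6 -153.9]
313 230 0.3039 [ 6.2 -2.1 82.1]
side tcp px [187.14477169 176.15386608]
top tcp px [210.44901692 297.93381405]
```

View pics/s1.png

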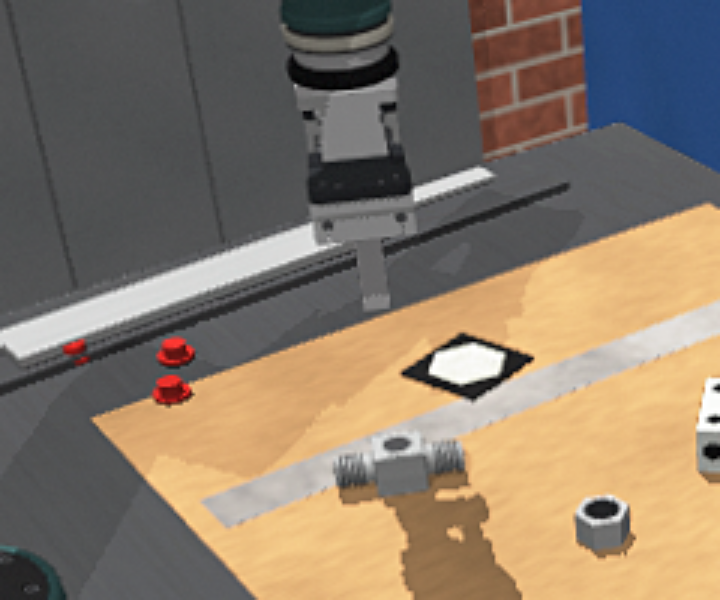

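In the side view the tip is at full-frame pixel (185,162), but the reported TCP projects to (187,176). The fingers seem to end well short of the reported TCP, which would explain closing above the valve. I'll measure that from both cameras.

```bash
python3 - <<'E'
from h import *
o=robot.get_obs(); p,d=snapshot('wrist'); c=calibration('wrist'); T=np.array(c['tool_from_camera'])
for u in (300,330):
  for v in range(268,290,2):
    P=T[:3,:3]@(rays(c,[[u,v]])[0]*d[v,u])+T[:3,3]; print(u,v,(P*1000).round(1),p[v,u])
p,d=snapshot('side'); C=cam('side'); v,u=np.mgrid[100:185,150:215]; uv=np.c_[u.ravel(),v.ravel()]
W=(rays(C[0],uv)*d[100:185,150:215].reshape(-1,1))@C[1].T+C[2]
t=np.array(o['tool_pos']); k=np.hypot(*(W[:,:2]-t[:2]).T)<.035; q=W[k]
print('pose',t.round(4),'lowest finger z (side depth)',np.sort(q[:,2])[:8].round(4)); 
for z in np.arange(.08,.2,.01): print(round(z,2),(abs(q[:,2]-z)<.005).sum(),end=' | ')
E
```

```text
300 268 [-41.  -15.6 116.9] [126  98  69]
300 270 [-42.3 -15.5 114.4] [123  96  67]
300 272 [-44.6 -15.6 115. ] [123  95  67]
300 274 [-46.8 -15.6 115.3] [122  94  66]
300 276 [ 10.   -7.9 -42.3] [85 82 79]
300 278 [  9.6  -7.8 -44.2] [84 80 77]
300 280 [  9.8  -7.6 -47.6] [85 81 77]
300 282 [  9.4  -7.6 -49.4] [83 80 76]
300 284 [  9.5  -7.4 -52.4] [78 74 70]
300 286 [  9.4  -7.3 -54.7] [79 75 71]
300 288 [  9.7  -7.2 -58. ] [78 73 69]
330 268 [-33.3  13.7  94.7] [89 76 66]
330 270 [-36.   13.8  96.7] [100  87  77]
330 272 [-36.5  13.6  92.6] [87 74 63]
330 274 [-40.1  13.8  96.8] [95 84 73]
330 276 [  9.8   8.  -41.9] [86 82 80]
330 278 [  9.4   7.9 -43.7] [87 83 80]
330 280 [  9.7   7.7 -47.5] [85 81 79]
330 282 [ 10.1   7.6 -51.1] [85 81 78]
330 284 [  9.6   7.5 -52.7] [85 82 78]
330 286 [  9.4   7.5 -54.7] [85 81 78]
330 288 [  9.5   7.4 -57.6] [84 80 78]
pose [0.3867 0.2556 0.1162] lowest finger z (side depth) [0.1488 0.1503 0.1505 0.1512 0.1534 0.1535 0.1537 0.155 ]
0.08 0 | 0.09 0 | 0.1 0 | 0.11 0 | 0.12 0 | 0.13 0 | 0.14 0 | 0.15 7 | 0.16 29 | 0.17 34 | 0.18 37 | 0.19 38 |
```

Both cameras agree that the fingers end about 36–41 mm short of the reported TCP. The 16 mm width and the y centring are fine. So the true tip is at about tool z + 38 mm, and I will check this by force on the way down. I'm reopening and descending to tool z ≈ -26 mm.

Call:
{"fn": "servo_tool", "kwargs": {
  "series": "-0.5 0 0 0 0;-0.5 0 0 3 0;-0.5 0 0 6 0;-0.5 0 0 8 0;-0.5 0 0 8 0;-0.5 0 0 8 0;-0.5 0 0 8 0;-0.5 0 0 8 0;-0.5 0 0 8 0;-0.5 0 0 8 0;-0.5 0 0 8 0;-0.5 0 0 8 0;-0.5 0 0 8 0"
}}

```text
time: 4.75
tool_pos: [0.3878, 0.2561, 0.0379]
ee_rot: [3.141, 0.0, 2.7]
wrist_force: [0.7, 0.1, -0.7]
width: 0.0707
```

```bash
python3 look.py valve3 390 256 36; python3 go.py 387.2 257 -26 2.70;  python3 - <<'E'
from h import *
p,d=snapshot('side'); save('s2',cv2.resize(p[60:260,60:300],(720,600)))
E
```

```text
pose [0.3878 0.2561 0.0379] [3.141 0.    2.7  ]
valve3 all 6197 z50 0.0339 mean [383.5 258.6] rect [377.  261.5] [ 36.1 124.7] ang 2.716 pca 2.712 corner mod60 0.617
valve3 top 3154 z50 0.0362 mean [386.5 257.3] rect [386.7 257. ] [35.9 40.1] ang 2.699 pca 2.701 corner mod60 0.125
pose [387.7 256.1  37.7] [3.141 0.    2.7  ] F [-0.6  0.4  0.2] t 4.8 w 70.4
shift cm [0.08 0.06 6.37] turn -0.0 rows>= 2 q6end -0.54
```

View pics/s2.png

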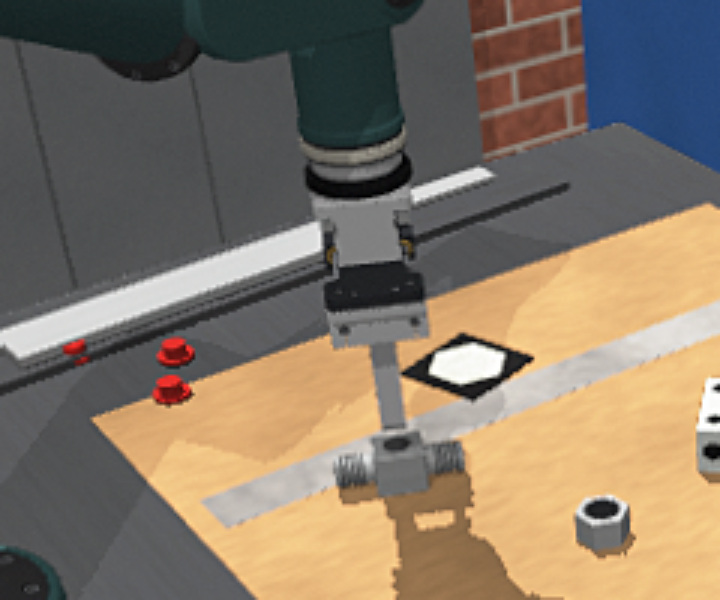

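The fingers are above the valve, with their tip ending near its top at (390,430) in the crop. This confirms the short fingers. I'm going down and closing.

Call:
{"fn": "servo_tool", "kwargs": {
  "series": "-0.5 0.1 0.1 2 0;-0.5 0.1 0.1 4 0;-0.5 0.1 0.1 5.2 0;-0.5 0.1 0.1 6 0;-0.5 0.1 0.1 6.4 0;-0.5 0.1 0.1 6.4 0;1 0.1 0.1 6.4 0;1 0.1 0.1 6.4 0;1 0.1 0.1 6.4 0;1 0.1 0.1 6.4 0;1 0.1 0.1 6.4 0;1 0.1 0.1 6.4 0;1 0.1 0.1 6.4 0;1 0.1 0.1 6.4 0;1 0.1 0.1 6.4 0;1 0.1 0.1 6.4 0"
}}

```text
time: 6.18
tool_pos: [0.3869, 0.2566, -0.026]
ee_rot: [-3.14, 0.0, 2.7]
wrist_force: [-2.8, -4.6, 5.8]
width: 0.0359
```

Gripped at 35.9 mm. Lifting.

Call:
{"fn": "servo_tool", "kwargs": {
  "series": "1 0 0 -0.5 0;1 0 0 -1.5 0;1 0 0 -3 0;1 0 0 -5 0;1 0 0 -7 0;1 0 0 -8.5 0;1 0 0 -9 0;1 0 0 -9 0"
}}

```text
time: 6.85
tool_pos: [0.3883, 0.2583, 0.0652]
ee_rot: [3.138, 0.002, 2.7]
wrist_force: [-0.0, -1.1, -4.2]
width: 0.0354
```

```bash
python3 go.py 515.8 -377.3 64 3.265
```

```text
pose [388.3 258.3  65.2] [3.138e+00 2.000e-03 2.700e+00] F [-0.  -1.1 -4.2] t 6.85 w 35.4
shift cm [-3.870e+01 -5.201e+01  2.000e-02] turn -0.565 rows>= 16 q6end -2.33
```

Call:
{"fn": "servo_tool", "kwargs": {
  "series": "1 -0.6 -0.8 0 -0.01;1 -1.7 -2.3 0 -0.03;1 -3.5 -4.7 0 -0.05;1 -5.8 -7.8 0 -0.08;1 -8.1 -10.9 0 -0.12;1 -10.4 -14 0 -0.15;1 -13 -17.4 0 -0.19;1 -15.5 -20.8 0 -0.23;1 -17.8 -23.9 0 -0.26;1 -20.1 -27 0 -0.29;1 -22.4 -30.2 0 -0.33;1 -24.8 -33.3 0 -0.36;1 -27.1 -36.4 0 -0.4;1 -29.4 -39.5 0 -0.43;1 -31.7 -42.6 0 -0.46;1 -34.1 -45.8 0 -0.5;1 -36 -48.4 0 -0.53;1 -37.5 -50.4 0 -0.55;1 -38.7 -52 0 -0.565;1 -38.7 -52 0 -0.565"
}}

```text
time: 8.52
tool_pos: [0.5138, -0.3818, 0.0605]
ee_rot: [3.141, -0.002, -3.022]
wrist_force: [0.3, -0.3, -3.3]
width: 0.0359
```

```bash
python3 - <<'E'
from h import *
o=robot.get_obs(); p,d=snapshot('wrist'); save('w_pv',p)
E
python3 go.py 515.8 -377.3 -21 3.265
```

```text
pose [ 513.6 -379.3   60.6] [ 3.139e+00 -2.000e-03 -3.021e+00] F [-0.4  0.5 -3.9] t 8.57 w 35.5
shift cm [-0.26  0.14  8.16] turn -0.003 rows>= 2 q6end -2.33
```

View pics/w_pv.png

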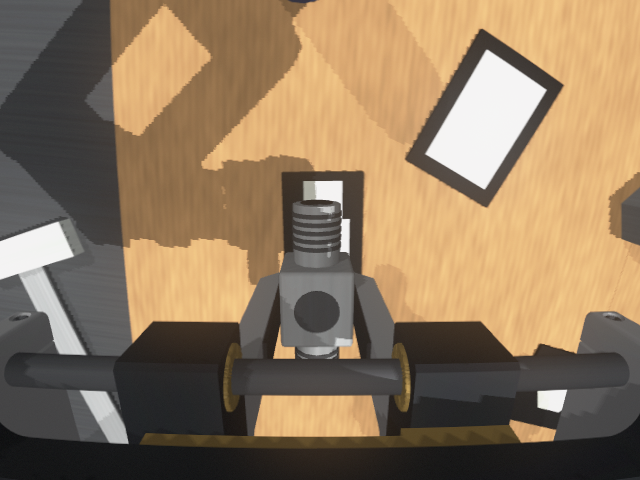

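The wrist view shows the valve held at (317,300), and the pad's far edge with corners at (283,172) and (364,172). The block pad is outlined at (482,30), (563,87), (487,207) and (406,158). I'll cross-check both against the top camera.

```bash
python3 - <<'E'
from h import *
o=robot.get_obs(); p=cv2.imread('pics/w_pv.png'); C=cam('wrist',o)
Q=onplane(C,[[282.5,172],[363.5,172],[282.5,240],[363.5,240],[482.5,30],[562.5,87],[487,207],[405.5,159]],.004)[:,:2]*1000
e=Q[:2].mean(0); ax=(Q[0]+Q[1]-Q[2]-Q[3]); a=np.arctan2(ax[1],ax[0]); print('width',np.linalg.norm(Q[0]-Q[1]),'axis',a%np.pi, 'edge dir',(np.arctan2(*(Q[1]-Q[0])[::-1])+np.pi/2)%np.pi)
print('valve pad centre',e-60*np.array([np.cos(a),np.sin(a)]))
print('block pad',Q[4:].mean(0),[round(float(np.linalg.norm(Q[4+i]-Q[4+(i+1)%4])),1) for i in range(4)])
d=Q[6]-Q[5]; print('block ang',np.arctan2(d[1],d[0])%np.pi)
w=((p.min(2)>190)*255).astype(np.uint8); w[:,:400]=0; w[220:]=0
c=max(cv2.findContours(w,0,1)[0],key=cv2.contourArea); r=cv2.minAreaRect((onplane(C,c[:,0],.004)[:,:2]*1000).astype(np.float32)); print('block sil',r)
E
```

```text
width 62.359805477335875 axis 0.1249344452576242 edge dir 0.1206024804793806
valve pad centre [ 515.34727136 -372.66990541]
block pad [ 403.30787175 -262.58804652] [76.3, 105.5, 77.8, 106.5]
block ang 2.7655583332636517
block sil ((402.41949462890625, -262.30426025390625), (56.33258056640625, 86.3519515991211), 68.4423599243164)
```

Allowing for the pose still settling when that picture was taken, the wrist camera gives (515,-375) for the valve pad and (403,-265) for the block pad. That is within about 2 mm of the top camera. I'll place the valve at (515.5,-376).

```bash
python3 go.py 515.5 -376 -20 3.265
```

```text
pose [ 513.6 -379.3   60.6] [ 3.139e+00 -2.000e-03 -3.021e+00] F [-0.4  0.5 -3.9] t 8.57 w 35.5
shift cm [-0.24  0.28  8.06] turn -0.003 rows>= 2 q6end -2.32
```

Call:
{"fn": "servo_tool", "kwargs": {
  "series": "1 -0.1 0.2 2 0;1 -0.2 0.3 4 0;1 -0.2 0.3 5.5 0;1 -0.2 0.3 6.5 0;1 -0.2 0.3 7 0;1 -0.2 0.3 7 0;1 -0.2 0.3 7 0;1 -0.2 0.3 7 0;1 -0.2 0.3 7 0"
}}

```text
time: 9.32
tool_pos: [0.5172, -0.3756, -0.0048]
ee_rot: [-3.14, 0.002, -3.018]
wrist_force: [-0.6, -1.0, -3.8]
width: 0.0358
```

```bash
python3 go.py 515.5 -376 -22 3.265
```

```text
pose [ 517.2 -375.6   -4.8] [-3.140e+00  2.000e-03 -3.018e+00] F [-0.6 -1.  -3.8] t 9.32 w 35.8
shift cm [ 0.18 -0.01  1.72] turn -0.0 rows>= 1 q6end -2.32
```

Call:
{"fn": "servo_tool", "kwargs": {
  "series": "1 0.1 0 0.5 0;1 0.1 0 0.9 0;1 0.1 0 1.2 0;1 0.1 0 1.4 0;1 0.1 0 1.5 0;1 0.1 0 1.6 0;1 0.1 0 1.6 0;1 0.1 0 1.6 0"
}}

```text
time: 9.98
tool_pos: [0.5152, -0.375, -0.0219]
ee_rot: [3.141, -0.0, -3.018]
wrist_force: [-1.9, 1.2, 0.6]
width: 0.0358
```

Contact: the wrist load went from -3.8 N to 0.6 N. Releasing and going up.

Call:
{"fn": "servo_tool", "kwargs": {
  "series": "0 0 0 0 0;-0.4 0 0 0 0;-0.4 0 0 0 0;-0.4 0 0 0 0;-0.4 0 0 0 0;-0.4 0 0 0 0;-0.4 0 0 -0.5 0;-0.6 0 0 -2 0;-0.6 0 0 -5 0;-0.6 0 0 -9 0;-0.7 0 0 -11 0;-0.7 0 0 -11 0;-0.7 0 0 -11 0;-0.7 0 0 -11 0"
}}

```text
time: 11.15
tool_pos: [0.5147, -0.3745, 0.0862]
ee_rot: [3.14, -0.001, -3.018]
wrist_force: [-0.4, 0.1, 0.1]
width: 0.08
```

```bash
python3 look.py valve_placed 515 -376 40; python3 go.py 623.7 130.4 70 3.963
```

```text
pose [ 0.5147 -0.3745  0.0862] [ 3.140e+00 -1.000e-03 -3.018e+00]
valve_placed all 4461 z50 0.0381 mean [ 512.2 -374.5] rect [ 504.2 -375.7] [126.4  35.7] ang 0.129 pca 0.128 corner mod60 0.126
valve_placed top 2271 z50 0.0402 mean [ 515.4 -374.1] rect [ 515.8 -374.1] [39.8 35.5] ang 0.122 pca 0.175 corner mod60 0.648
pose [ 514.2 -374.1   85.2] [ 3.139e+00 -3.000e-03 -3.018e+00] F [-0.   0.6 -0. ] t 11.2 w 79.9
shift cm [-17.07  48.72   1.62] turn -0.698 rows>= 13 q6end -2.19
```

The valve sits at (515.8,-374.1), 40 mm top, 0.122 rad, against the pad at (515.5,-376), 0.123 rad. On to the block.

Call:
{"fn": "servo_tool", "kwargs": {
  "series": "-0.7 -1.2 3.5 0.1 -0.05;-0.7 -2.6 7.3 0.3 -0.1;-0.7 -4 11.2 0.4 -0.16;-0.7 -5.3 15.1 0.5 -0.22;-0.7 -6.7 19 0.6 -0.27;-0.7 -8 22.8 0.8 -0.33;-0.7 -9.4 26.7 0.9 -0.38;-0.7 -10.7 30.6 1 -0.44;-0.7 -12.1 34.5 1.1 -0.5;-0.7 -13.4 38.3 1.3 -0.55;-0.7 -14.8 42.2 1.4 -0.6;-0.7 -16 45.6 1.5 -0.65;-0.7 -16.8 47.8 1.6 -0.69;-0.7 -17.1 48.7 1.6 -0.698;-0.7 -17.1 48.7 1.6 -0.698;-0.7 -17.1 48.7 1.6 -0.698;-0.7 -17.1 48.7 1.6 -0.698;-0.7 -17.1 48.7 1.6 -0.698"
}}

```text
time: 12.7
tool_pos: [0.625, 0.1273, 0.0714]
ee_rot: [3.142, -0.001, -2.323]
wrist_force: [-0.1, -1.1, 0.8]
width: 0.08
```

```bash
python3 look.py block 623.7 130.4 40; python3 go.py 623.7 130.4 -26 3.963
```

```text
pose [0.625  0.1273 0.0714] [ 3.142e+00 -1.000e-03 -2.323e+00]
block all 7301 z50 0.0402 mean [620.8 129.4] rect [611.1 119.3] [116.2  50.1] ang 0.81 pca 0.816 corner mod60 0.286
block top 6984 z50 0.0403 mean [622.1 130.8] rect [623.1 131.9] [80.4 49.8] ang 0.81 pca 0.814 corner mod60 0.285
pose [625.1 127.4  71.6] [-3.141 -0.    -2.323] F [0.2 0.8 1. ] t 12.75 w 79.4
shift cm [-0.13  0.31  9.76] turn -0.003 rows>= 3 q6end -2.19
```

Call:
{"fn": "servo_tool", "kwargs": {
  "series": "-0.7 -0.1 0.3 3 0;-0.7 -0.2 0.45 6 0;-0.7 -0.2 0.45 8 0;-0.7 -0.2 0.45 9 0;-0.7 -0.2 0.45 9.5 0;-0.7 -0.2 0.45 9.7 0;-0.7 -0.2 0.45 9.7 0;1 -0.2 0.45 9.7 0;1 -0.2 0.45 9.7 0;1 -0.2 0.45 9.7 0;1 -0.2 0.45 9.7 0;1 -0.2 0.45 9.7 0;1 -0.2 0.45 9.7 0;1 -0.2 0.45 9.7 0;1 -0.2 0.45 9.7 0;1 -0.2 0.45 9.7 0"
}}

```text
time: 14.08
tool_pos: [0.6243, 0.1335, -0.0247]
ee_rot: [-3.14, 0.001, -2.321]
wrist_force: [2.3, -1.5, 2.2]
width: 0.0498
```

Call:
{"fn": "servo_tool", "kwargs": {
  "series": "1 0 0 -0.5 0;1 0 0 -1.5 0;1 0 0 -3 0;1 0 0 -5 0;1 0 0 -7 0;1 0 0 -8.5 0;1 0 0 -9 0;1 0 0 -9 0;1 0 0 -9 0"
}}

```text
time: 14.83
tool_pos: [0.6221, 0.1339, 0.0634]
ee_rot: [3.14, -0.002, -2.32]
wrist_force: [-1.0, -0.4, -5.0]
width: 0.0498
```

```bash
python3 go.py 403.7 -266 64 2.766
```

```text
pose [622.1 133.9  63.4] [ 3.14e+00 -2.00e-03 -2.32e+00] F [-1.  -0.4 -5. ] t 14.83 w 49.8
shift cm [ 4.416e+01 -1.125e+01 -1.000e-02] turn 1.197 rows>= 11 q6end -1.78
```

Call:
{"fn": "servo_tool", "kwargs": {
  "series": "1 0.7 -0.2 0 0.02;1 2.2 -0.6 0 0.06;1 4.4 -1.1 0 0.12;1 7.5 -1.9 0 0.2;1 11 -2.9 0 0.3;1 14.6 -3.8 0 0.4;1 18.1 -4.7 0 0.49;1 21.6 -5.6 0 0.59;1 25.1 -6.5 0 0.68;1 28.7 -7.4 0 0.78;1 32.2 -8.3 0 0.87;1 35.7 -9.2 0 0.97;1 38.8 -10 0 1.05;1 41.5 -10.7 0 1.13;1 43.2 -11.2 0 1.17;1 44.1 -11.4 0 1.197;1 44.1 -11.4 0 1.197;1 44.1 -11.4 0 1.197;1 44.1 -11.4 0 1.197"
}}

```text
time: 16.42
tool_pos: [0.4063, -0.2654, 0.064]
ee_rot: [3.14, -0.001, 2.767]
wrist_force: [0.3, 0.3, -4.8]
width: 0.0499
```

```bash
python3 go.py 405.5 -266.7 -20 2.766
```

```text
pose [ 406.3 -265.4   64. ] [ 3.140e+00 -1.000e-03  2.767e+00] F [ 0.3  0.3 -4.8] t 16.42 w 49.9
shift cm [ 0.02 -0.16  8.4 ] turn 0.001 rows>= 3 q6end -1.78
```

Call:
{"fn": "servo_tool", "kwargs": {
  "series": "1 0 -0.1 2 0;1 0 -0.1 4 0;1 0 -0.1 5.8 0;1 0 -0.1 6.8 0;1 0 -0.1 7.4 0;1 0 -0.1 7.7 0;1 0 -0.1 7.9 0;1 0 -0.1 8.1 0;1 0 -0.1 8.25 0;1 0 -0.1 8.4 0;1 0 -0.1 8.4 0;1 0 -0.1 8.4 0;1 0 -0.1 8.4 0"
}}

```text
time: 17.5
tool_pos: [0.406, -0.2678, -0.0192]
ee_rot: [-3.142, 0.001, 2.766]
wrist_force: [0.3, -0.8, -4.5]
width: 0.0498
```

Call:
{"fn": "servo_tool", "kwargs": {
  "series": "1 0 0 0.1 0;1 0 0 0.15 0;1 0 0 0.2 0;1 0 0 0.2 0;1 0 0 0.2 0"
}}

```text
time: 17.92
tool_pos: [0.406, -0.2677, -0.0207]
ee_rot: [-3.141, 0.0, 2.766]
wrist_force: [-2.3, 1.5, 2.1]
width: 0.05
```

Contact. Releasing, going up and checking.

Call:
{"fn": "servo_tool", "kwargs": {
  "series": "-0.1 0 0 0 0;-0.5 0 0 0 0;-0.5 0 0 0 0;-0.5 0 0 0 0;-0.5 0 0 0 0;-0.5 0 0 0 0;-0.5 0 0 -0.5 0;-0.6 0 0 -2 0;-0.7 0 0 -5 0;-0.8 0 0 -8.5 0;-0.8 0 0 -10 0;-0.8 0 0 -10 0;-0.8 0 0 -10 0;-0.8 0 0 -10 0"
}}

```text
time: 19.08
tool_pos: [0.405, -0.2669, 0.0771]
ee_rot: [3.141, -0.002, 2.766]
wrist_force: [0.3, 0.4, -0.2]
width: 0.0843
```

```bash
python3 look.py block_placed 404 -266 44; python3 go.py 453.8 -99.4 75 2.45
```

```text
pose [ 0.405  -0.2669  0.0771] [ 3.141e+00 -2.000e-03  2.766e+00]
block_placed all 7257 z50 0.0442 mean [ 400.3 -264.5] rect [ 388.8 -259.9] [ 50.1 112.4] ang 2.763 pca 2.762 corner mod60 0.142
block_placed top 6939 z50 0.0443 mean [ 402.1 -265.3] rect [ 403.4 -265.8] [49.8 79.8] ang 2.762 pca 2.765 corner mod60 0.141
pose [ 404.7 -266.6   76.5] [ 3.14  -0.004  2.766] F [-0.9  0.4  0. ] t 19.13 w 84.6
shift cm [ 1.57 17.36  0.17] turn 0.316 rows>= 5 q6end -1.09
```

View pics/w_block_placed.png

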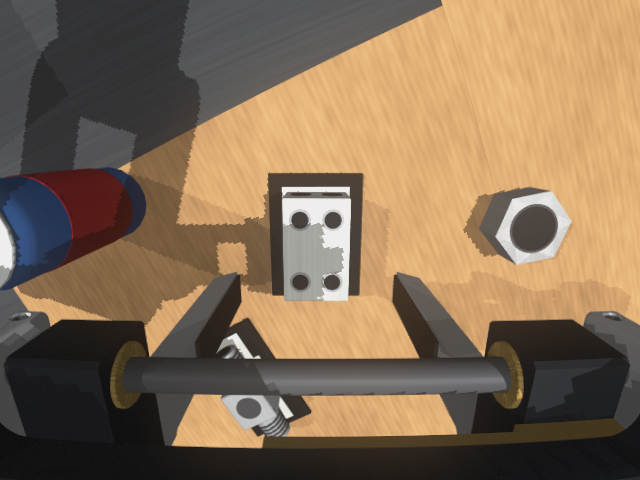

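The block sits at (315,247) on its silhouette, measured at (403.4,-265.8), 2.763 rad, 44 mm top. The large nut is at (530,228). On to the large nut.

Call:
{"fn": "servo_tool", "kwargs": {
  "series": "-0.8 0.3 3 0 0.06;-0.8 0.6 6.5 0.1 0.13;-0.8 0.9 10 0.1 0.2;-0.8 1.2 13.5 0.2 0.26;-0.8 1.5 16.3 0.2 0.31;-0.8 1.6 17.4 0.2 0.316;-0.8 1.6 17.4 0.2 0.316;-0.8 1.6 17.4 0.2 0.316;-0.8 1.6 17.4 0.2 0.316;-0.8 1.6 17.4 0.2 0.316"
}}

```text
time: 19.97
tool_pos: [0.4542, -0.1008, 0.0759]
ee_rot: [-3.141, -0.001, 2.448]
wrist_force: [0.1, -0.3, -0.1]
width: 0.0845
```

```bash
python3 look.py nl 453.8 -99.4 30; python3 go.py 453.8 -99.4 -28 2.45
```

```text
pose [ 0.4542 -0.1008  0.0759] [-3.141e+00 -1.000e-03  2.448e+00]
nl all 4465 z50 0.0304 mean [452.1 -98.6] rect [437.7 -86.5] [ 55.1 104.9] ang 2.446 pca 2.418 corner mod60 0.348
nl top 4229 z50 0.0304 mean [453.2 -99.5] rect [453.7 -99.6] [54.8 63.1] ang 2.422 pca 2.347 corner mod60 0.348
pose [ 454.4 -100.9   76.1] [-3.141e+00 -1.000e-03  2.448e+00] F [-0.7  0.1  0.5] t 20.02 w 84.8
shift cm [ 0.13  0.08 10.41] turn -0.002 rows>= 3 q6end -1.09
```

Call:
{"fn": "servo_tool", "kwargs": {
  "series": "-0.8 0.1 0.1 3 0.01;-0.8 0.1 0.1 6 0.01;-0.8 0.1 0.1 8 0.01;-0.8 0.1 0.1 9.5 0.01;-0.8 0.1 0.1 10.2 0.01;-0.8 0.1 0.1 10.5 0.01;-0.8 0.1 0.1 10.5 0.01;1 0.1 0.1 10.5 0.01;1 0.1 0.1 10.5 0.01;1 0.1 0.1 10.5 0.01;1 0.1 0.1 10.5 0.01;1 0.1 0.1 10.5 0.01;1 0.1 0.1 10.5 0.01;1 0.1 0.1 10.5 0.01;1 0.1 0.1 10.5 0.01;1 0.1 0.1 10.5 0.01"
}}

```text
time: 21.35
tool_pos: [0.4542, -0.0998, -0.0276]
ee_rot: [-3.139, 0.001, 2.44]
wrist_force: [-4.1, -2.9, 4.3]
width: 0.0552
```

Call:
{"fn": "servo_tool", "kwargs": {
  "series": "1 0 0 -0.5 0;1 0 0 -1.5 0;1 0 0 -3 0;1 0 0 -5 0;1 0 0 -7 0;1 0 0 -8.5 0;1 0 0 -9 0;1 0 0 -9 0;1 0 0 -9 0"
}}

```text
time: 22.1
tool_pos: [0.4543, -0.098, 0.0609]
ee_rot: [3.141, -0.001, 2.44]
wrist_force: [-0.6, 0.4, -3.7]
width: 0.0548
```

```bash
python3 go.py 523.4 377.7 61 2.44
```

```text
pose [454.3 -98.   60.9] [ 3.141e+00 -1.000e-03  2.440e+00] F [-0.6  0.4 -3.7] t 22.1 w 54.8
shift cm [2.543e+01 4.079e+01 3.000e-02] turn 0.0 rows>= 12 q6end -0.24
```

Call:
{"fn": "servo_tool", "kwargs": {
  "series": "1 0.4 0.6 0 0;1 1.3 2 0 0;1 2.5 4.1 0 0;1 4.3 6.9 0 0;1 6.4 10.2 0 0;1 8.4 13.5 0 0;1 10.4 16.7 0 0;1 12.4 20 0 0;1 14.5 23.3 0 0;1 16.5 26.5 0 0;1 18.5 29.8 0 0;1 20.6 33 0 0;1 22.4 35.9 0 0;1 23.9 38.4 0 0;1 24.9 40 0 0;1 25.4 40.8 0 0;1 25.4 40.8 0 0;1 25.4 40.8 0 0;1 25.4 40.8 0 0;1 25.4 40.8 0 0"
}}

```text
time: 23.77
tool_pos: [0.5241, 0.3756, 0.0615]
ee_rot: [-3.141, 0.0, 2.438]
wrist_force: [0.2, -0.3, -5.1]
width: 0.0549
```

```bash
python3 - <<'E'
from h import *
o=robot.get_obs(); p,d=snapshot('wrist'); save('w_pnl',p)
E
python3 go.py 523.4 377.7 -23.6 2.44
```

```text
pose [524.2 375.7  61.7] [-3.141  0.     2.438] F [-0.3  0.6 -4.3] t 23.82 w 54.6
shift cm [0.19 0.1  8.53] turn -0.002 rows>= 3 q6end -0.24
```

View pics/w_pnl.png

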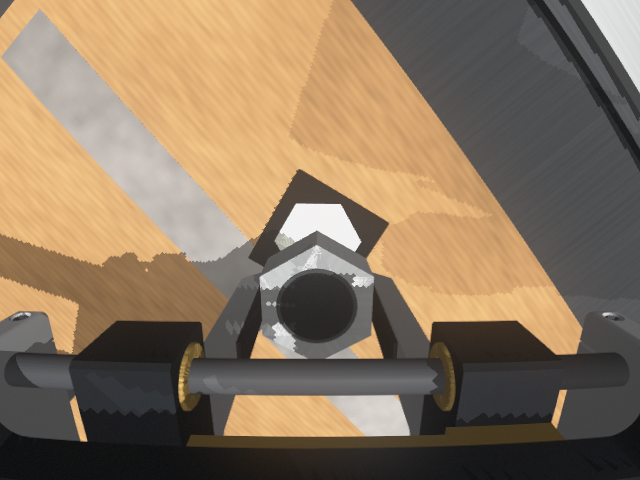

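The nut is held at (316,300). The pad shows corners at left (248,260), top (299,169) and right (389,222). I'll check the pad centre.

```bash
python3 - <<'E'
from h import *
C=cam('wrist',robot.get_obs()); Q=onplane(C,[[248,260],[299,169.5],[389,222]],.004)[:,:2]*1000
print(Q.round(1),'sides',np.linalg.norm(Q[0]-Q[1]),np.linalg.norm(Q[1]-Q[2]),'centre',(Q[0]+Q[2])/2)
E
```

```text
[[498.4 324.7]
 [470.4 404.8]
 [548.2 432.7]] sides 84.84809960183514 82.61541899067812 centre [523.25414023 378.7232919 ]
```

The wrist gives (523.3,378.7) and the top camera (523.5,377.7), so they agree. Setting down.

Call:
{"fn": "servo_tool", "kwargs": {
  "series": "1 0.2 0.1 2 0;1 0.2 0.1 4 0;1 0.2 0.1 5.8 0;1 0.2 0.1 6.8 0;1 0.2 0.1 7.4 0;1 0.2 0.1 7.7 0;1 0.2 0.1 7.9 0;1 0.2 0.1 8.1 0;1 0.2 0.1 8.25 0;1 0.2 0.1 8.4 0;1 0.2 0.1 8.5 0;1 0.2 0.1 8.55 0;1 0.2 0.1 8.6 0;1 0.2 0.1 8.6 0;1 0.2 0.1 8.6 0"
}}

```text
time: 25.07
tool_pos: [0.5234, 0.3793, -0.0235]
ee_rot: [3.141, 0.0, 2.44]
wrist_force: [-0.9, -1.0, 0.4]
width: 0.0545
```

Call:
{"fn": "servo_tool", "kwargs": {
  "series": "-0.2 0 0 0 0;-0.6 0 0 0 0;-0.6 0 0 0 0;-0.6 0 0 0 0;-0.6 0 0 0 0;-0.6 0 0 0 0;-0.6 0 0 -0.5 0;-0.6 0 0 -2 0;-0.6 0 0 -5 0;-0.6 0 0 -8.5 0;-0.6 0 0 -10 0;-0.6 0 0 -10 0;-0.6 0 0 -10 0;-0.6 0 0 -10 0"
}}

```text
time: 26.23
tool_pos: [0.5223, 0.3786, 0.0738]
ee_rot: [-3.139, -0.001, 2.44]
wrist_force: [0.5, -0.5, -0.5]
width: 0.0751
```

```bash
python3 look.py nl_placed 523.4 378 34; python3 go.py 469.3 94.2 75 2.595
```

```text
pose [0.5223 0.3786 0.0738] [-3.139e+00 -1.000e-03  2.440e+00]
nl_placed all 4704 z50 0.0344 mean [521.8 381.8] rect [507.3 394. ] [ 55.  105.9] ang 2.441 pca 2.462 corner mod60 0.353
nl_placed top 4396 z50 0.0344 mean [523.2 380.6] rect [523.6 380.2] [54.9 62.8] ang 2.448 pca 2.62 corner mod60 0.352
pose [521.9 378.3  73. ] [-3.138e+00 -1.000e-03  2.440e+00] F [ 0.5 -0.2 -1. ] t 26.28 w 75.1
shift cm [-14.33 -25.09  -0.12] turn -0.155 rows>= 7 q6end -0.83
```

The large nut is at (523.6,380.2), 34.4 mm top, within 2.5 mm of the pad centre. On to the small nut.

Call:
{"fn": "servo_tool", "kwargs": {
  "series": "-0.6 -1.5 -2.6 0 -0.02;-0.6 -3.4 -6 0 -0.04;-0.6 -5.3 -9.4 0 -0.06;-0.6 -7.3 -12.8 0 -0.08;-0.6 -9.3 -16.2 0 -0.1;-0.6 -11.2 -19.6 0 -0.12;-0.6 -13 -22.8 0 -0.14;-0.6 -14 -24.6 0 -0.15;-0.6 -14.3 -25.1 0 -0.155;-0.6 -14.3 -25.1 0 -0.155;-0.6 -14.3 -25.1 0 -0.155;-0.6 -14.3 -25.1 0 -0.155;-0.6 -14.3 -25.1 0 -0.155"
}}

```text
time: 27.37
tool_pos: [0.4704, 0.0964, 0.0752]
ee_rot: [3.142, -0.001, 2.597]
wrist_force: [-0.2, 0.9, 0.0]
width: 0.0748
```

```bash
python3 look.py ns 469.3 94.2 24; python3 go.py 469.3 94.2 -29 2.595
```

```text
pose [0.4704 0.0964 0.0752] [ 3.142e+00 -1.000e-03  2.597e+00]
ns all 1891 z50 0.0244 mean [468.7  97.6] rect [446. 107.] [36.  93.5] ang 2.739 pca 2.605 corner mod60 0.642
ns top 1762 z50 0.0245 mean [469.9  97. ] rect [470.1  96.8] [35.9 41. ] ang 2.738 pca 2.558 corner mod60 0.645
pose [470.5  96.4  75.3] [ 3.142e+00 -1.000e-03  2.597e+00] F [-0.6  0.7  0.1] t 27.42 w 75.2
shift cm [-0.02 -0.25 10.43] turn 0.002 rows>= 3 q6end -0.83
```

Call:
{"fn": "servo_tool", "kwargs": {
  "series": "-0.6 0 0 3 -0.08;-0.6 0 0 6 -0.142;-0.6 0 0 8 -0.142;-0.6 0 0 9.5 -0.142;-0.6 0 0 10.2 -0.142;-0.6 0 0 10.5 -0.142;-0.6 0 0 10.5 -0.142;1 0 0 10.5 -0.142;1 0 0 10.5 -0.142;1 0 0 10.5 -0.142;1 0 0 10.5 -0.142;1 0 0 10.5 -0.142;1 0 0 10.5 -0.142;1 0 0 10.5 -0.142;1 0 0 10.5 -0.142;1 0 0 10.5 -0.142;1 0 0 10.5 -0.142;1 0 0 10.5 -0.142;1 0 0 10.5 -0.142"
}}

```text
time: 29.0
tool_pos: [0.4706, 0.0952, -0.0292]
ee_rot: [3.141, 0.0, 2.737]
wrist_force: [-0.2, -0.2, 2.6]
width: 0.0358
```

Call:
{"fn": "servo_tool", "kwargs": {
  "series": "1 0 0 -0.5 0;1 0 0 -1.5 0;1 0 0 -3 0;1 0 0 -5 0;1 0 0 -7 0;1 0 0 -8.5 0;1 0 0 -9 0;1 0 0 -9 0;1 0 0 -9 0"
}}

```text
time: 29.75
tool_pos: [0.4701, 0.0951, 0.0603]
ee_rot: [-3.141, -0.0, 2.737]
wrist_force: [0.4, 0.4, -1.3]
width: 0.0359
```

```bash
python3 go.py 633.1 -133.5 60 2.739
```

```text
pose [470.1  95.1  60.3] [-3.141 -0.     2.737] F [ 0.4  0.4 -1.3] t 29.75 w 35.9
shift cm [-2.399e+01 -1.459e+01  2.000e-02] turn -0.002 rows>= 7 q6end -1.38
```

Call:
{"fn": "servo_tool", "kwargs": {
  "series": "1 -0.7 -0.4 0 0;1 -2.2 -1.3 0 0;1 -4.6 -2.8 0 0;1 -7.7 -4.7 0 0;1 -10.8 -6.6 0 0;1 -13.9 -8.5 0 0;1 -17 -10.4 0 0;1 -19.9 -12.1 0 0;1 -22.1 -13.4 0 0;1 -23.5 -14.3 0 0;1 -24 -14.6 0 0;1 -24 -14.6 0 0;1 -24 -14.6 0 0;1 -24 -14.6 0 0;1 -24 -14.6 0 0;1 -24 -14.6 0 0"
}}

```text
time: 31.08
tool_pos: [0.6332, -0.1325, 0.0609]
ee_rot: [3.141, 0.0, 2.738]
wrist_force: [0.5, 1.3, -0.6]
width: 0.0358
```

```bash
python3 - <<'E'
from h import *
o=robot.get_obs(); p,d=snapshot('wrist'); save('w_pns',p)
E
python3 go.py 633.1 -133.5 -25.2 2.739
```

```text
pose [ 633.3 -132.6   60.9] [3.141 0.    2.738] F [ 0.7 -0.7 -1.7] t 31.13 w 36.1
shift cm [-0.02 -0.09  8.61] turn -0.001 rows>= 3 q6end -1.38
```

View pics/w_pns.png

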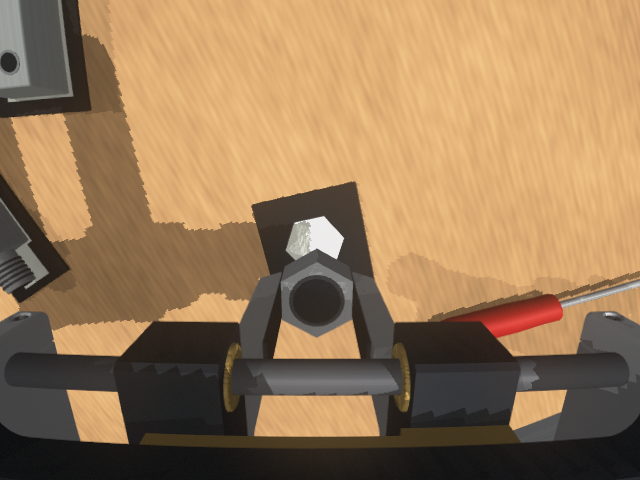

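The small nut is held at (317,300) and the pad with its hexagon lies beneath it. The screwdriver handle at (500,325) is clear. Setting down.

Call:
{"fn": "servo_tool", "kwargs": {
  "series": "1 0 -0.1 2 0;1 0 -0.1 4 0;1 0 -0.1 5.8 0;1 0 -0.1 6.8 0;1 0 -0.1 7.4 0;1 0 -0.1 7.7 0;1 0 -0.1 7.9 0;1 0 -0.1 8.1 0;1 0 -0.1 8.25 0;1 0 -0.1 8.4 0;1 0 -0.1 8.5 0;1 0 -0.1 8.6 0;1 0 -0.1 8.65 0;1 0 -0.1 8.65 0;1 0 -0.1 8.65 0"
}}

```text
time: 32.38
tool_pos: [0.6335, -0.1346, -0.0251]
ee_rot: [3.141, 0.001, 2.737]
wrist_force: [-0.9, 0.6, 2.3]
width: 0.0356
```

Contact at 2.3 N. Releasing and going up high.

Call:
{"fn": "servo_tool", "kwargs": {
  "series": "0.1 0 0 0 0;-0.3 0 0 0 0;-0.3 0 0 0 0;-0.3 0 0 0 0;-0.3 0 0 0 0;-0.3 0 0 0 0;-0.3 0 0 -0.5 0;-0.3 0 0 -2 0;-0.3 0 0 -5 0;-0.3 0 0 -8.5 0;-0.3 0 0 -10 0;-0.3 0 0 -10 0;-0.3 0 0 -10 0;-0.3 0 0 -10 0"
}}

```text
time: 33.55
tool_pos: [0.632, -0.1342, 0.0723]
ee_rot: [-3.141, -0.003, 2.737]
wrist_force: [-0.2, 0.7, -0.5]
width: 0.0611
```

```bash
python3 look.py ns_placed 633 -133.5 28; python3 go.py 420 120 150 2.74
```

```text
pose [ 0.632  -0.1342  0.0723] [-3.141e+00 -3.000e-03  2.737e+00]
ns_placed all 2023 z50 0.0284 mean [ 630.9 -132.5] rect [ 608.  -122.9] [35.9 94.5] ang 2.747 pca 2.735 corner mod60 0.627
ns_placed top 1845 z50 0.0285 mean [ 632.4 -133.2] rect [ 632.9 -133.2] [35.5 40.4] ang 2.72 pca 2.724 corner mod60 0.637
pose [ 631.6 -134.    71.5] [-3.141 -0.004  2.737] F [-0.3  0.4  0.2] t 33.6 w 60.8
shift cm [29.49 15.01 -7.73] turn -0.003 rows>= 9 q6end -0.89
```

View pics/w_ns_placed.png

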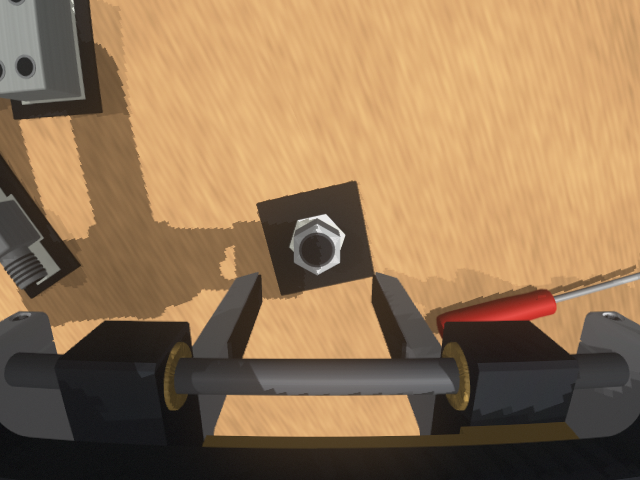

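The small nut is centred on its silhouette at (317,247) and measures (632.9,-133.2). I'll move the arm aside for a final top view.

Call:
{"fn": "servo_tool", "kwargs": {
  "series": "-0.3 2 1 -2 0;-0.3 5 2.5 -4 0;-0.3 8.4 4.3 -6 0;-0.3 11.8 6 -7 0;-0.3 15.2 7.7 -7.7 0;-0.3 18.6 9.5 -7.7 0;-0.3 22 11.2 -7.7 0;-0.3 25.4 12.9 -7.7 0;-0.3 28 14.3 -7.7 0;-0.3 29.5 15 -7.7 0;-0.3 29.5 15 -7.7 0;-0.3 29.5 15 -7.7 0;-0.3 29.5 15 -7.7 0;-0.3 29.5 15 -7.7 0"
}}

```text
time: 34.77
tool_pos: [0.4213, 0.1187, 0.1502]
ee_rot: [-3.14, -0.001, 2.735]
wrist_force: [-0.5, -0.3, -0.5]
width: 0.0614
```

```bash
python3 - <<'E'
from h import *
o=robot.get_obs(); print(np.round(o['tool_pos'],3),o['time'],np.round(o['qvel'],3))
p,d=snapshot('top'); save('t_end',p); C=cam('top')
v,u=np.mgrid[:480,:640]; W=((rays(C[0],np.c_[u.ravel(),v.ravel()])*d.reshape(-1,1))@C[1].T+C[2]).reshape(480,640,3)
for n,x,y,h,px,py in [('block',.4034,-.2658,.044,404.4,-267.2),('valve',.5158,-.3741,.040,515.8,-377.3),('nl',.5236,.3802,.034,523.5,377.7),('ns',.6329,-.1332,.028,633.1,-133.8)]:
    m=(d>0)&(np.hypot(W[:,:,0]-x,W[:,:,1]-y)<.055)&(abs(W[:,:,2]-h)<.006)
    r=cv2.minAreaRect((W[m][:,:2]*1000).astype(np.float32)); print(n,m.sum(),'z',np.median(W[m][:,2]).round(4),np.round(r[0],1),np.round(r[1],1),'pad(top cam)',px,py)
E
```

```text
[0.421 0.119 0.15 ] 34.7667 [-0.005  0.    -0.007  0.001  0.001  0.002]
block 525 z 0.0437 [ 406.7 -266.5] [51.7 80.5] pad(top cam) 404.4 -267.2
valve 208 z 0.0392 [ 518.1 -374.3] [95.5 35.2] pad(top cam) 515.8 -377.3
nl 312 z 0.0342 [525.5 378.3] [54.3 57.7] pad(top cam) 523.5 377.7
ns 138 z 0.0282 [ 633.1 -132.5] [37. 38.] pad(top cam) 633.1 -133.8
```

View pics/t_end.png

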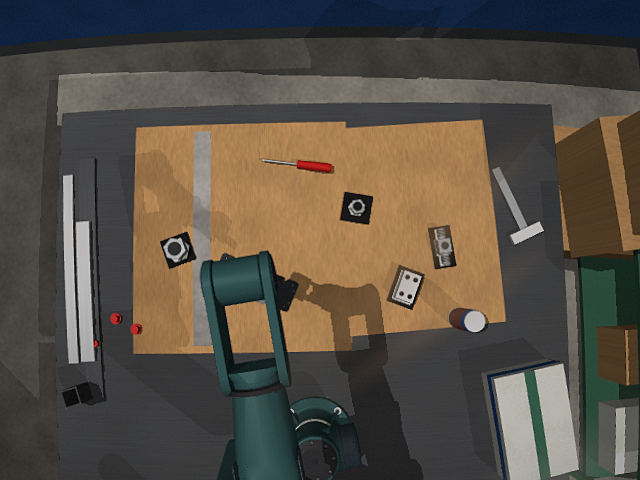

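All four parts are on their pads in the final top view (block (406,287), valve (442,247), large nut (178,250), small nut (356,208)). Centring is within about 4 mm. The can (468,320) and screwdriver (300,164) are unmoved. Handing in.

```bash
python3 -c "
from bench import robot
print(robot.close_job())"
```

```text
the job is handed in; nothing more can be done
None
```

All four parts are set down on the pads with their own silhouettes, and I handed the job in at about 35 s of the 99 s allowed. No verdict was reported.

**Last checks:** The final top view and the wrist views put every part within about 4 mm of its pad centre (limit 12 mm). Their tops were at 44, 40, 34 and 28 mm, as expected for parts lying flat on 4 mm pads. The block's and valve's directions were within 0.01 rad of their silhouettes in the wrist views taken after each was set down. The gripper was empty and clear of everything, and the oil can and screwdriver looked unmoved.

**What disagreed:**
- **Finger length:** The first valve grasp closed on nothing, above the part, without moving it. The wrist and side cameras showed the real finger ends about 36–41 mm short of the reported TCP, contrary to the description. I lowered every grasp to allow for this, and all four then gripped at the correct widths. At each set-down I checked contact by wrist force.
- **Camera positions:** The top and wrist cameras differed by about 2–3 mm. For the valve and block pads I aimed between their readings, and the wrist reading there was itself corrected for the arm still settling. For the large nut's pad the two agreed within about 1 mm, and for the small nut's pad I used the top camera.

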